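Load the culture-dish tray into the plate reader and start it

TASK

Lift the orange cover off the blue dish tray by its knob and set it down, knob up, in the middle of the green mat. Then carry the tray level by its yellow centre fin to the plate reader, set it on the ledge between the guides with its plain end towards the slot, let go, and slide it by its black end pull fully home against the stop inside, both dishes still flat in their pockets; last, press the green start button on the reader right down and let it come up again. Put things down rather than drop them, and leave the other things on the bench where they are.

Things in the scene. Friction and masses are not known exactly. Their poses are not given: they have to be found in the camera images.
- reader: White low plate reader, fixed, 92 high, 190 wide. Origin at bench level under the middle of the slot mouth; x points into the slot, z up. Grey level base, 20 thick, is ledge (from the mouth out to x = -170) and slot floor in one; the housing runs from x = 0 to +240. Yaw about +90 degrees (slot points to the robot's left), give or take 0.2 rad.
- slot_mouth (a point): Middle of the slot mouth on the slot floor, 20 above the bench; axes as reader. Slot: 98 wide, 60 high (floor 20, ceiling 80 above the bench), ending at a black stop 182 beyond the mouth. On the ledge two orange guides, 15 high, flare from about 50 off the centre line at the mouth to about 66 at 93 before it.
- start_top (a point): Centre of the top of the green round start button (34 across) on the reader's roof, at reader x = +45, y = +68. Pressed straight down.
- start (a joint): Travel of the start button: 0 up, 0.006 m fully down; spring, about 5 N to bottom it; counts as pressed beyond 0.004; springs back.
- tray: Blue tray, about 350 g: deck 180 (x) x 90 (y) x 8; origin at the centre of its underside, z up. The plain +x end enters the slot first; a neck 26 wide at the -x end, out to x = -151, bears the end pull. Two square pockets, ridges 6 high. Fully home its origin is at reader x = +92: deck's rear end flush with the mouth, pull outside. At the start yaw is 0 give or take 0.2 (pull towards the robot).
- tray_fin (a point): On the yellow upright centre fin of the tray (34 along x, 12 thick in y, from 8 to 54 above the tray's underside), point on its middle plane 46 above the underside. Pinched from above across y. Axes as the tray.
- tray_pull (a point): On the black upright end pull (34 along x, 12 thick in y, from 8 to 54 above the underside), at tray x = -130, 46 above the underside. Pinched from above across y. Axes as the tray.
- pocket_lead (a point): Centre of the floor of the pocket at tray x = +50, 8 above the underside.
- pocket_trail (a point): Centre of the floor of the pocket at tray x = -50, 8 above the underside.
- dish_lead: Loose culture dish with red medium, 54 across, 14 high, 30 g, lying in pocket_lead; origin at the centre of its underside.
- dish_trail: Loose culture dish with amber medium, as the other, lying in pocket_trail.
- cover: Loose orange cover, an open-bottomed box 173 (x) x 73 (y) x 54 high, walls 3, 150 g, standing on the tray's deck (8 above the bench) around the ridges (2 play), hiding fin and dishes. Origin at the middle of its lower rim plane, z up; knob top 90 above it. With it on, the tray does not fit the slot.
- cover_knob (a point): Middle of the black round knob (28 across, 28 tall, from 62 to 90 above the cover's lower rim), on the cover's axis, 80 above the rim. Roof of the cover is at 54.
- mat: Flat green mat fixed to the bench, 210 (x) x 120 (y) x 3 thick; origin at the centre of its underside.
- wash_bottle: Bystander: white wash bottle with orange cap and spout, 68 across, 210 high.
- dish_stack: Bystander: stack of brown culture dishes, 90 across, 63 high.
- specimen_jar: Bystander: jar with yellow cap, 48 across, 75 high.
- tube_rack: Bystander: clear rack of capped tubes, 70 x 160, 88 high.
- timer: Bystander: flat white bench timer, 55 x 65 x 22.
- tip_box: Bystander: blue box of pipette tips with clear lid, 85 x 120 x 61.
There are look-alikes about, which are no part of the job. There is more than one size of the cover; the one meant has the size given above.

How it is judged:
By the outcome, as a careful person would: the job done as asked, in the order asked, and still so for the second after the job is handed in, with the robot touching nothing.
It also fails if it takes over 72 s, if anything falls off the work surface, if the arm or the gripper's body presses on something with over 40 N, if the wrist force passes 120 N, or if a joint passes its speed limit or range.

ROBOT

A 7-joint arm with a two-finger parallel gripper is mounted at the origin on the work surface. World frame = base frame: x ahead of the robot, y to its left, z up, the work surface at z = 0. Lengths are in m, angles in rad, forces in N, time in s.
With the tool pointing down it reaches from about 0.425 to 0.925 m from the base axis. Payload 6.8 kg.
Tool frame: the origin (TCP) lies between the finger pads; the fingertips stand r.tcp_to_tips ahead of it and the grasp point (between the pads) lies 3 mm ahead of it (r.tcp_to_tips is the distance from the TCP to the fingertips, in m); z points along the fingers, y is the line along which they close (so a half turn about z gives the same grasp; the last joint's range is limited). The gripper opens to 85 mm and grips with 20 to 120 N. Pads are 22 mm wide; open, the fingers measure 114 mm over their backs; the gripper's body (76 mm by 85 mm) begins 54 mm behind the grasp point. The pads swing forward as they close: fully open they stand 13 mm farther back than shut.
Start: joints at [-1.265, 0.477, 0.022, 1.555, -0.011, 1.109, -0.083], TCP at [0.271, 0.618, 0.253] pointing down, gripper open.
Joint ranges: [-2.96, 2.96], [-0.34, 2.1], [-1.41, 1.46], [0.24, 2.44], [-1.37, 4.51], [0.17, 1.92], [-2.96, 2.96]. Speed limits (rad/s): [2.39, 2.39, 3.14, 3.14, 3.14, 3.14, 3.14].

INTERFACE

Orientations are given as a rotation vector (axis times angle).
In Python, from bench import r gives the robot as it stands. The module is installed in compiled form; this text tells all that it offers.
- The arm moves only by the tool step_arm, never from a script. Its argument "moves" is a list of rows, each an object of numbers: "rx", "ry", "rz": the turn, a rotation vector about the tool's x, y, z in degrees; "dx", "dy", "dz": the shift along the tool's x, y, z in mm; "gripper": the opening, from -1 (shut) to 1 (fully open). In form: [{"rx": .., "ry": .., "rz": .., "dx": .., "dy": .., "dz": .., "gripper": ..}, ...]. A call has 1 to 20 rows; each row shifts and turns the commanded pose from where the row before left it, along the tool's axes as they then stand; what a row does not reach is not made up. A row lasts 1/8 s, in which the tool goes at most 62.5 mm and 10.7 degrees, less where a joint would pass 70% of its speed; a pose out of reach is approached as far as the arm can. A call is refused whole if a number of a shift passes 62.5 or a number of a turn 10.7, either way. A call with a gripper value outside its range is refused whole. The fingers move at their own pace and stop on an object; "grip_force" is the grip in N (left out, the last holds). Time passes only in rows, so rows that do not move let the fingers close. It gives the time, the measured TCP pose, the force, the opening and the grip force at its end, in the units of the state.
- r.get_obs(): the state, without advancing time (a new reading comes with each control period).
- r.grab_frame(name): name is "side" or "top" or "wrist"; returns the picture (400x640x3 uint8, blue, green, red); there is no depth.
- r.camera_info(name): a dict with "mtx" (3x3 intrinsics, pixels), "rvec" (rotation vector, rad) and "tvec" (3), from world to camera coordinates, as OpenCV has them. Camera axes: x right, y down, z forward; pixel columns grow to the right and rows downward; lengths in m; the calibration is good to about 2 mm. The wrist camera is an equidistant fisheye: a pixel r from the principal point sees the ray r / f radians off the axis. A picture is of the moment at which its call begins: read the wrist's pose just before it. camera_info takes no time and is no camera call; for the wrist camera it gives the pose at the moment of the call.
- r.hand_in(): hands the job in; it is judged then, once.
The state is a dict: "clock": time; "joints": joint angles; "qvel": joint speeds; "tau": joint torques, N m; "tcp_pos": TCP position; "orientation": TCP orientation; "contact_force": force on the tool from outside, world axes, zero at the start; "moment": the same for the moment, N m; "grip_width": finger opening in m; "gripper_force": force on a finger pad.
Only numpy, scipy, OpenCV 4.12 (cv2) and the standard library are available. Lean on these libraries where they do the work, as an engineer would, in place of code of your own. Each camera call takes 0.05 s, during which the arm holds its last target. There are 200 camera calls.

## Working session

There is one attempt and no reset: what is moved stays moved. The work goes in short steps, Python scripts to look and compute and a tool call to move; the robot and the scene stay as the last step left them, time stands still between calls to the robot, and variables do not carry over. Pictures are saved under pics/ and viewed, at most 10 in all, crops included, and the job is handed in when it is done.

Besides the shell and the picture viewer there is one more tool, called after "Emit:" as name(argument=value, ...), one argument or row to a line, values as JSON. step_arm: Moves the arm, as the interface text tells. Its arguments: {"type":"object","properties":{"moves":{"type":"array","items":{"type":"object","properties":{"rx":{"type":"number"},"ry":{"type":"number"},"rz":{"type":"number"},"dx":{"type":"number"},"dy":{"type":"number"},"dz":{"type":"number"},"gripper":{"type":"number"}}}},"grip_force":{"type":"number"}},"required":["moves"]}

```bash
mkdir -p pics; python3 - <<'E'
from bench import r
import cv2,numpy as np
for n in ("top","side"):
    im=r.grab_frame(n); cv2.imwrite(f"pics/{n}0.png",im)
    c=r.camera_info(n); R=cv2.Rodrigues(np.array(c["rvec"]))[0]; print(n,c["mtx"],(-R.T@np.array(c["tvec"]).ravel()).round(3),R.round(3))
o=r.get_obs(); print(o, r.tcp_to_tips)
E
```

```text
top [[397.33568966   0.         317.94670985]
 [  0.         397.33568966 194.09301393]
 [  0.           0.           1.        ]] [ 0.406 -0.148  1.089] [[-0.005 -1.     0.008]
 [-0.997  0.004 -0.075]
 [ 0.075 -0.008 -0.997]]
side [[437.96688773   0.         322.50615345]
 [  0.         437.96688773 203.62616211]
 [  0.           0.           1.        ]] [-0.019 -0.916  0.896] [[ 0.826 -0.563 -0.007]
 [-0.377 -0.544 -0.75 ]
 [ 0.418  0.622 -0.662]]
{'clock': 0.1, 'joints': array([-1.26505127,  0.47773739,  0.02234303,  1.55631898, -0.01151333,
        1.1092604 , -0.08309415]), 'qvel': array([ 1.10080184e-03, -3.48821092e-03, -1.00027303e-03, -3.59896852e-03,
       -4.87053356e-04,  2.35133963e-05, -1.44352156e-04]), 'tau': array([ 4.17196308e-03, -5.97756243e+01,  1.61351725e+00, -2.81952024e+01,
        1.28181494e-02,  5.07543795e-03, -4.02471153e-05]), 'tcp_pos': array([0.27125267, 0.6175854 , 0.2524237 ]), 'orientation': array([-6.45360089e-01, -3.07436058e+00,  2.48187239e-03]), 'contact_force': array([-0.46137374, -0.05240285, -0.08586881]), 'moment': array([ 0.01473772,  0.00906555, -0.01199017]), 'gripper_force': 0.0, 'grip_width': 0.08528419554043559} 0.022
```

View pics/top0.png

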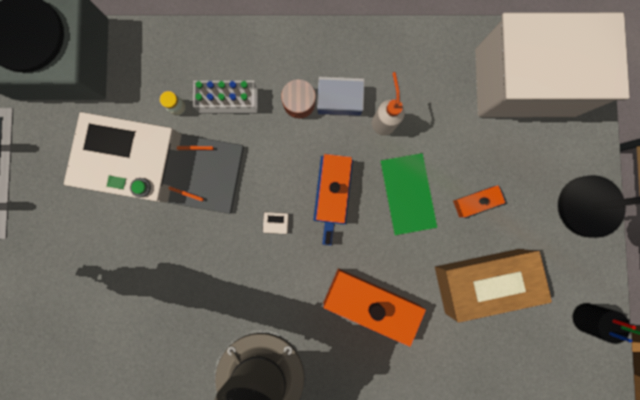

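View pics/side0.png

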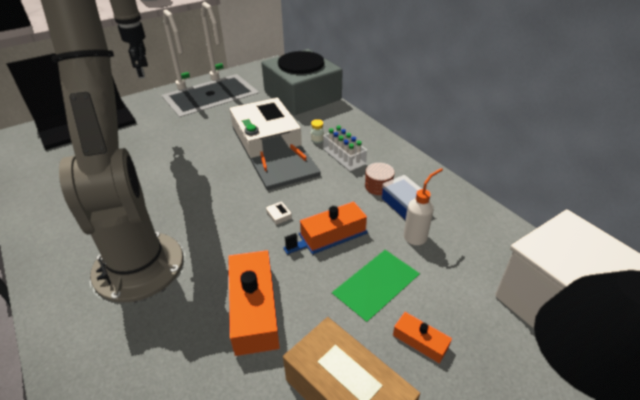

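Orange covers in the top view: (335,188) sits on the blue tray, (376,310) is larger on the bench, and (485,201) is smaller on the bench. The one at (335,188) fits: it is on the blue tray with the pull visible at (328,235). I'll measure it and confirm in an enlarged crop.

```bash
cat > h.py <<'E'
import cv2,numpy as np
from bench import r
def P(n):
    c=r.camera_info(n); R=cv2.Rodrigues(np.array(c["rvec"],float))[0]; return np.array(c["mtx"]),R,np.array(c["tvec"],float).ravel()
def unproj(n,uv,z,cam=None):
    K,R,t=cam or P(n); uv=np.atleast_2d(np.array(uv,float)); C=-R.T@t
    if n=="wrist":
        d=(uv-K[:2,2])/np.array([K[0,0],K[1,1]]); th=np.hypot(*d.T)[:,None]; ray=np.c_[d/np.maximum(th,1e-9)*np.sin(th),np.cos(th)]
    else: ray=np.c_[(uv-K[:2,2])/np.array([K[0,0],K[1,1]]),np.ones(len(uv))]
    w=ray@R; return C+w*((z-C[2])/w[:,2:])
def blob(im,lo,hi,roi):
    x0,y0,x1,y1=roi; m=np.zeros(im.shape[:2],np.uint8)
    m[y0:y1,x0:x1]=cv2.inRange(cv2.cvtColor(im,cv2.COLOR_BGR2HSV),np.array(lo),np.array(hi))[y0:y1,x0:x1]
    cs=cv2.findContours(m,cv2.RETR_EXTERNAL,cv2.CHAIN_APPROX_NONE)[0]; return max(cs,key=cv2.contourArea)[:,0,:]
def rect(n,cnt,z,cam=None):
    p=unproj(n,cnt,z,cam)[:,:2]; c,s,a=cv2.minAreaRect((p*1000).astype(np.float32)); return np.round(c,1),np.round(s,1),round(a,1)
E
python3 - <<'E'
from h import *
im=cv2.imread("pics/top0.png")
G=([45,100,50],[75,255,255]);O=([3,170,100],[16,255,255])
print("mat",rect("top",blob(im,*G,(370,140,450,245)),.003))
for k,roi in dict(mid=(305,140,365,235),big=(315,260,440,350),small=(450,180,510,220)).items(): print(k,rect("top",blob(im,*O,roi),.062))
b=blob(im,*G,(128,175,155,200)); print("btn",b.min(0),b.max(0),rect("top",b,.097))
print("housing",rect("top",blob(im,[0,0,150],[40,90,255],(55,105,180,210)),.092))
cv2.imwrite("pics/crop1.png",np.vstack([cv2.resize(im[100:222,55:255],(800,488),interpolation=cv2.INTER_CUBIC)]))
cv2.imwrite("pics/crop2.png",cv2.resize(im[140:250,290:440],(750,550),interpolation=cv2.INTER_CUBIC))
for uv,z in [((335,187),.098),((328,238),.054),((277,223),.022)]: print(uv,unproj("top",uv,z).round(4))
E
```

```text
mat (array([ 488. , -404.6]), array([208.1, 118.4]), 9.9)
mid (array([ 498.8, -198.1]), array([ 72.1, 171.1]), 83.0)
big (array([ 192.4, -296.3]), array([245. , 104.4]), 65.8)
small (array([ 462.1, -574.7]), array([ 49.3, 125.5]), 19.3)
btn [132 181] [144 193] (array([499.7, 293.6]), array([30.5, 29.9]), 1.6)
housing (array([579.5, 350.1]), array([239.8, 191. ]), 79.8)
(335, 187) [[ 0.4977 -0.1986  0.098 ]]
(328, 238) [[ 0.3692 -0.1817  0.054 ]]
(277, 223) [[ 0.4086 -0.0465  0.022 ]]
```

View pics/crop1.png

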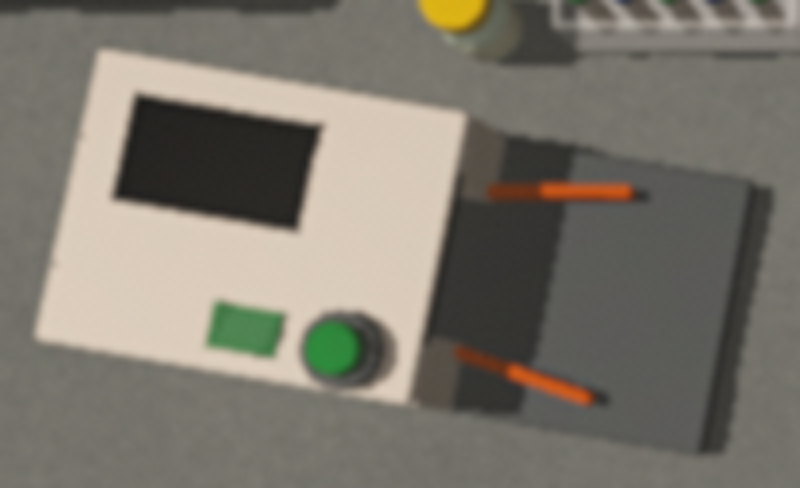

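View pics/crop2.png

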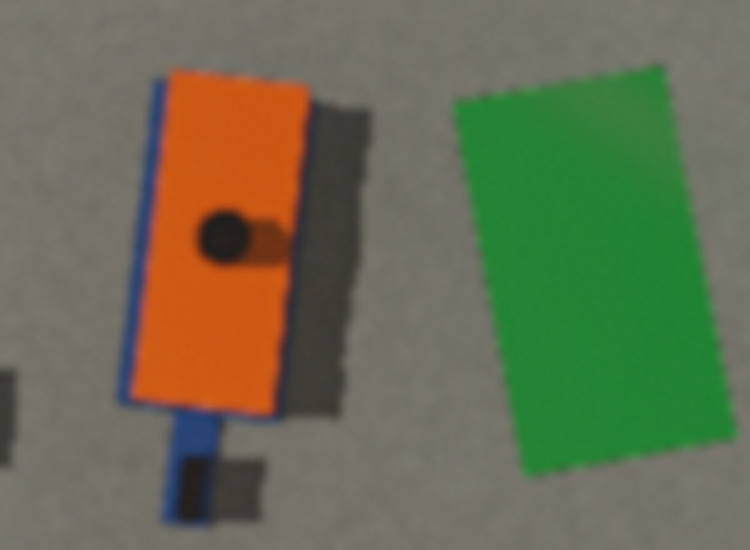

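The crops confirm the middle cover: 173 x 73 by measurement, on the tray, with its knob at crop (223,237). The mat spans crop (455–735, 65–475). The reader shows its button at crop (332,348) and the ledge on the right. I'm moving over the cover.

Emit:
step_arm(
  moves=[
    {"dx": -38.8,"dy": -26.5},
    {"dx": -38.8,"dy": -26.5},
    {"dx": -38.8,"dy": -26.5},
    {"dx": -38.8,"dy": -26.5},
    {"dx": -38.8,"dy": -26.5},
    {"dx": -38.8,"dy": -26.5},
    {"dx": -38.8,"dy": -26.5},
    {"dx": -38.8,"dy": -26.5},
    {"dx": -38.8,"dy": -26.5},
    {"dx": -38.8,"dy": -26.5},
    {"dx": -14.9,"dy": -39.1},
    {"dx": -14.9,"dy": -39.1},
    {"dx": -14.9,"dy": -39.1},
    {"dx": -14.9,"dy": -39.1},
    {"dx": -14.9,"dy": -39.1},
    {"dx": -14.9,"dy": -39.1},
    {"dx": -14.9,"dy": -39.1},
    {"dx": -14.9,"dy": -39.1},
    {"dx": -14.9,"dy": -39.1},
    {"dx": -14.9,"dy": -39.1},
  ],
)

```text
invalid input at $.moves[0]: expected keys rx, ry, rz, dx, dy, dz, gripper
```

Emit:
step_arm(
  moves=[
    {"rz": 10.2},
    {"rz": 10.2},
    {"rz": 10.2},
    {"rz": 10.2},
    {"rz": 10.2},
    {"rz": 10.2},
    {"rz": 10.2},
    {"rz": 10.2},
    {"rz": 10.2},
    {"rz": 10.2},
    {"rz": 10.2},
    {"rz": 10.2},
    {"rz": 10.2},
    {"rz": 10.2},
    {"rz": 10.2},
    {"rz": 10.2},
    {},
  ],
)

```text
invalid input at $.moves[0]: expected keys rx, ry, rz, dx, dy, dz, gripper
```

```bash
cat >> h.py <<'E'
from scipy.spatial.transform import Rotation as Ro
def go(x,y,z,psi):
    "deltas in tool axes (mm,deg) from measured pose to TCP x,y,z(mm), tool y at yaw psi, pointing down"
    o=r.get_obs(); R=Ro.from_rotvec(o["orientation"]).as_matrix(); p=o["tcp_pos"]*1000
    a=np.radians(psi); Y=np.array([np.cos(a),np.sin(a),0]); T=np.c_[np.cross(Y,[0,0,-1]),Y,[0,0,-1]]
    print("t",round(o["clock"],2),"tcp",p.round(1),"psi",np.degrees(np.arctan2(R[1,1],R[0,1])).round(2),"tilt",R[:2,2].round(4),"F",o["contact_force"].round(1),"w",round(o["grip_width"]*1000,1),"f",round(o["gripper_force"],1))
    print("d(tool now)",(R.T@(np.array([x,y,z])-p)).round(1),"turn",np.degrees(Ro.from_matrix(R.T@T).as_rotvec()).round(2),"d(after turn)",(T.T@(np.array([x,y,z])-p)).round(1))
E
python3 - <<'E'
from h import *
go(498.3,-198.4,200,-97)
im=r.grab_frame("wrist"); cv2.imwrite("pics/w0.png",im); np.savez("pics/w0.npz",*P("wrist"))
K,R,t=P("wrist");print(K.round(1),(-R.T@t).round(3))
E
```

```text
t 0.1 tcp [271.3 617.6 252.4] psi 66.29 tilt [-0.0005 -0.0015] F [-0.5 -0.1 -0.1] w 85.3 f 0.0
d(tool now) [-536.  -655.7   53.5] turn [-1.0000e-02  1.3000e-01  1.6329e+02] d(after turn) [324.8 782.2  52.4]
[[309.7   0.  323.6]
 [  0.  309.7 203.3]
 [  0.    0.    1. ]] [0.205 0.648 0.374]
```

View pics/w0.png

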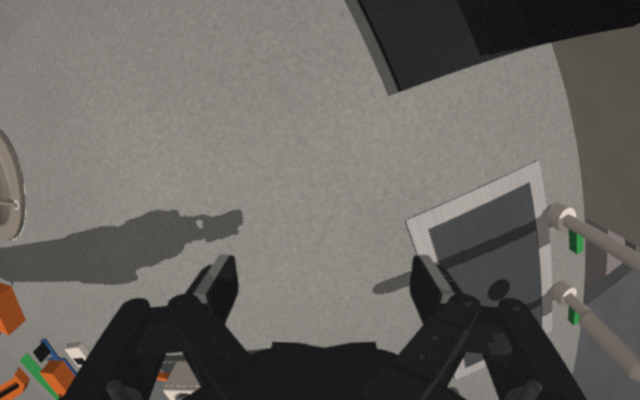

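The move was refused because every row needs all seven keys. The picture is from the start pose: open fingers near (235,280) and (425,280), with the scene at lower left. I'm resending the move in full.

Emit:
step_arm(
  moves=[
    {"rx": 0,"ry": 0,"rz": 0,"dx": -38.8,"dy": -26.5,"dz": 0,"gripper": 1},
    {"rx": 0,"ry": 0,"rz": 0,"dx": -38.8,"dy": -26.5,"dz": 0,"gripper": 1},
    {"rx": 0,"ry": 0,"rz": 0,"dx": -38.8,"dy": -26.5,"dz": 0,"gripper": 1},
    {"rx": 0,"ry": 0,"rz": 0,"dx": -38.8,"dy": -26.5,"dz": 0,"gripper": 1},
    {"rx": 0,"ry": 0,"rz": 0,"dx": -38.8,"dy": -26.5,"dz": 0,"gripper": 1},
    {"rx": 0,"ry": 0,"rz": 0,"dx": -38.8,"dy": -26.5,"dz": 0,"gripper": 1},
    {"rx": 0,"ry": 0,"rz": 0,"dx": -38.8,"dy": -26.5,"dz": 0,"gripper": 1},
    {"rx": 0,"ry": 0,"rz": 0,"dx": -38.8,"dy": -26.5,"dz": 0,"gripper": 1},
    {"rx": 0,"ry": 0,"rz": 0,"dx": -38.8,"dy": -26.5,"dz": 0,"gripper": 1},
    {"rx": 0,"ry": 0,"rz": 0,"dx": -38.8,"dy": -26.5,"dz": 0,"gripper": 1},
    {"rx": 0,"ry": 0,"rz": 0,"dx": -14.9,"dy": -39.1,"dz": 0,"gripper": 1},
    {"rx": 0,"ry": 0,"rz": 0,"dx": -14.9,"dy": -39.1,"dz": 0,"gripper": 1},
    {"rx": 0,"ry": 0,"rz": 0,"dx": -14.9,"dy": -39.1,"dz": 0,"gripper": 1},
    {"rx": 0,"ry": 0,"rz": 0,"dx": -14.9,"dy": -39.1,"dz": 0,"gripper": 1},
    {"rx": 0,"ry": 0,"rz": 0,"dx": -14.9,"dy": -39.1,"dz": 0,"gripper": 1},
    {"rx": 0,"ry": 0,"rz": 0,"dx": -14.9,"dy": -39.1,"dz": 0,"gripper": 1},
    {"rx": 0,"ry": 0,"rz": 0,"dx": -14.9,"dy": -39.1,"dz": 0,"gripper": 1},
    {"rx": 0,"ry": 0,"rz": 0,"dx": -14.9,"dy": -39.1,"dz": 0,"gripper": 1},
    {"rx": 0,"ry": 0,"rz": 0,"dx": -14.9,"dy": -39.1,"dz": 0,"gripper": 1},
    {"rx": 0,"ry": 0,"rz": 0,"dx": -14.9,"dy": -39.1,"dz": 0,"gripper": 1},
  ],
)

```text
clock: 2.65
tcp_pos: [0.499, -0.1997, 0.2532]
orientation: [-0.645, -3.074, -0.0]
contact_force: [-0.5, 0.3, -0.6]
grip_width: 0.0855
gripper_force: 0.0
```

Emit:
step_arm(
  moves=[
    {"rx": 0,"ry": 0,"rz": 10.2,"dx": 0,"dy": 0,"dz": 0,"gripper": 1},
    {"rx": 0,"ry": 0,"rz": 10.2,"dx": 0,"dy": 0,"dz": 0,"gripper": 1},
    {"rx": 0,"ry": 0,"rz": 10.2,"dx": 0,"dy": 0,"dz": 0,"gripper": 1},
    {"rx": 0,"ry": 0,"rz": 10.2,"dx": 0,"dy": 0,"dz": 0,"gripper": 1},
    {"rx": 0,"ry": 0,"rz": 10.2,"dx": 0,"dy": 0,"dz": 0,"gripper": 1},
    {"rx": 0,"ry": 0,"rz": 10.2,"dx": 0,"dy": 0,"dz": 0,"gripper": 1},
    {"rx": 0,"ry": 0,"rz": 10.2,"dx": 0,"dy": 0,"dz": 0,"gripper": 1},
    {"rx": 0,"ry": 0,"rz": 10.2,"dx": 0,"dy": 0,"dz": 0,"gripper": 1},
    {"rx": 0,"ry": 0,"rz": 10.2,"dx": 0,"dy": 0,"dz": 0,"gripper": 1},
    {"rx": 0,"ry": 0,"rz": 10.2,"dx": 0,"dy": 0,"dz": 0,"gripper": 1},
    {"rx": 0,"ry": 0,"rz": 10.2,"dx": 0,"dy": 0,"dz": 0,"gripper": 1},
    {"rx": 0,"ry": 0,"rz": 10.2,"dx": 0,"dy": 0,"dz": 0,"gripper": 1},
    {"rx": 0,"ry": 0,"rz": 10.2,"dx": 0,"dy": 0,"dz": 0,"gripper": 1},
    {"rx": 0,"ry": 0,"rz": 10.2,"dx": 0,"dy": 0,"dz": 0,"gripper": 1},
    {"rx": 0,"ry": 0,"rz": 10.2,"dx": 0,"dy": 0,"dz": 0,"gripper": 1},
    {"rx": 0,"ry": 0,"rz": 10.2,"dx": 0,"dy": 0,"dz": 0,"gripper": 1},
    {"rx": 0,"ry": 0,"rz": 0,"dx": 0,"dy": 0,"dz": 0,"gripper": 1},
  ],
)

```text
clock: 4.78
tcp_pos: [0.4992, -0.1982, 0.253]
orientation: [3.136, -0.186, -0.001]
contact_force: [-0.5, 0.3, -0.7]
grip_width: 0.0855
gripper_force: 0.0
```

```bash
python3 - <<'E'
from h import *
go(498.3,-198.4,91,-97)
im=r.grab_frame("wrist"); cv2.imwrite("pics/w1.png",im); np.savez("pics/w1.npz",*P("wrist"))
O=([3,170,80],[16,255,255])
try: print(rect("wrist",blob(im,*O,(0,0,640,400)),.062))
except Exception as e: print(e)
E
```

```text
t 4.78 tcp [ 499.2 -198.2  253. ] psi -96.8 tilt [-0.0008 -0.0004] F [-0.5  0.3 -0.7] w 85.5 f 0.0
d(tool now) [ -0.8   0.2 162. ] turn [0.03 0.04 0.2 ] d(after turn) [ -0.9   0.3 162. ]
(array([ 499.5, -196.9]), array([ 71.7, 172.6]), 83.2)
```

View pics/w1.png

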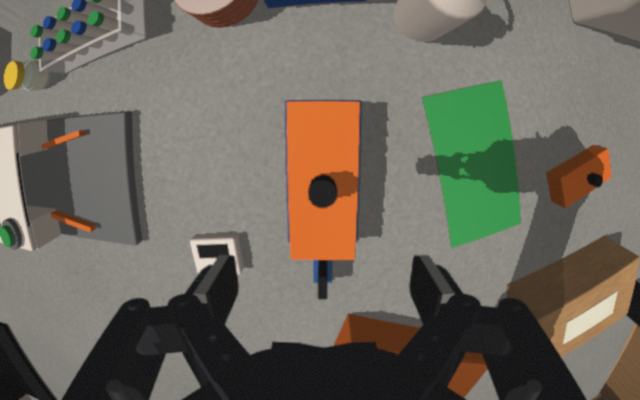

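The wrist view agrees: cover at (322,180), knob at (322,190), centred within 1.5 mm of the top-view measurement. I'm descending, gripping and lifting.

Emit:
step_arm(
  grip_force=40,
  moves=[
    {"rx": 0,"ry": 0,"rz": 0,"dx": -0.5,"dy": 0,"dz": 30,"gripper": 1},
    {"rx": 0,"ry": 0,"rz": 0,"dx": 0,"dy": 0,"dz": 50,"gripper": 1},
    {"rx": 0,"ry": 0,"rz": 0,"dx": 0,"dy": 0,"dz": 45,"gripper": 1},
    {"rx": 0,"ry": 0,"rz": 0,"dx": 0,"dy": 0,"dz": 25,"gripper": 1},
    {"rx": 0,"ry": 0,"rz": 0,"dx": 0,"dy": 0,"dz": 12,"gripper": 1},
    {"rx": 0,"ry": 0,"rz": 0,"dx": 0,"dy": 0,"dz": 0,"gripper": 0},
    {"rx": 0,"ry": 0,"rz": 0,"dx": 0,"dy": 0,"dz": 0,"gripper": -1},
    {"rx": 0,"ry": 0,"rz": 0,"dx": 0,"dy": 0,"dz": 0,"gripper": -1},
    {"rx": 0,"ry": 0,"rz": 0,"dx": 0,"dy": 0,"dz": 0,"gripper": -1},
    {"rx": 0,"ry": 0,"rz": 0,"dx": 0,"dy": 0,"dz": 0,"gripper": -1},
    {"rx": 0,"ry": 0,"rz": 0,"dx": 0,"dy": 0,"dz": 0,"gripper": -1},
  ],
)

```text
clock: 6.2
tcp_pos: [0.4995, -0.1984, 0.0921]
orientation: [-3.136, 0.189, -0.002]
contact_force: [-1.1, 1.8, 7.0]
grip_width: 0.0266
gripper_force: 39.7
```

Emit:
step_arm(
  moves=[
    {"rx": 0,"ry": 0,"rz": 0,"dx": 0,"dy": 0,"dz": -5,"gripper": -1},
    {"rx": 0,"ry": 0,"rz": 0,"dx": 0,"dy": 0,"dz": -12,"gripper": -1},
    {"rx": 0,"ry": 0,"rz": 0,"dx": 0,"dy": 0,"dz": -20,"gripper": -1},
    {"rx": 0,"ry": 0,"rz": 0,"dx": 0,"dy": 0,"dz": -25,"gripper": -1},
    {"rx": 0,"ry": 0,"rz": 0,"dx": 0,"dy": 0,"dz": -20,"gripper": -1},
    {"rx": 0,"ry": 0,"rz": 0,"dx": 0,"dy": 0,"dz": -10,"gripper": -1},
    {"rx": 0,"ry": 0,"rz": 0,"dx": 0,"dy": 0,"dz": 0,"gripper": -1},
  ],
)

```text
clock: 7.08
tcp_pos: [0.4992, -0.1984, 0.1839]
orientation: [-3.136, 0.189, -0.002]
contact_force: [-0.6, 0.5, -1.8]
grip_width: 0.0267
gripper_force: 39.6
```

```bash
python3 - <<'E'
from h import *
go(488,-404.6,180,-80.1)
K=P("wrist")
im=r.grab_frame("wrist"); cv2.imwrite("pics/w2.png",im)
t=r.grab_frame("top"); cv2.imwrite("pics/t2.png",t)
O=([3,170,80],[16,255,255]);G=([45,100,40],[75,255,255])
zr=r.get_obs()["tcp_pos"][2]-.003-.026
print("cover top",rect("top",blob(t,*O,(290,100,370,260)),zr),"mat",rect("top",blob(t,*G,(370,140,450,245)),.003))
print("mat w",rect("wrist",blob(im,*G,(380,60,640,300)),.003,K))
B=([100,120,40],[125,255,255])
print("blue w",rect("wrist",blob(im,*B,(230,60,420,330)),.008,K))
E
```

```text
t 7.08 tcp [ 499.2 -198.4  183.9] psi -96.89 tilt [0.0013 0.0001] F [-0.6  0.5 -1.8] w 26.7 f 39.6
d(tool now) [ 13.6 206.1   3.9] turn [ -0.    -0.08 -16.79] d(after turn) [-46.5 201.2   3.9]
cover top (array([ 422.2, -218.2]), array([21.5, 43.3]), 44.6) mat (array([ 487.8, -403.9]), array([207.9, 119.9]), 9.9)
mat w (array([ 489.4, -403.8]), array([208.4, 119.6]), 9.8)Traceback (most recent call last):
  File "<stdin>", line 11, in <module>
  File "h.py", line 14, in blob
    cs=cv2.findContours(m,cv2.RETR_EXTERNAL,cv2.CHAIN_APPROX_NONE)[0]; return max(cs,key=cv2.contourArea)[:,0,:]
                                                                              ~~~^^^^^^^^^^^^^^^^^^^^^^^^
ValueError: max() iterable argument is empty
```

View pics/w2.png

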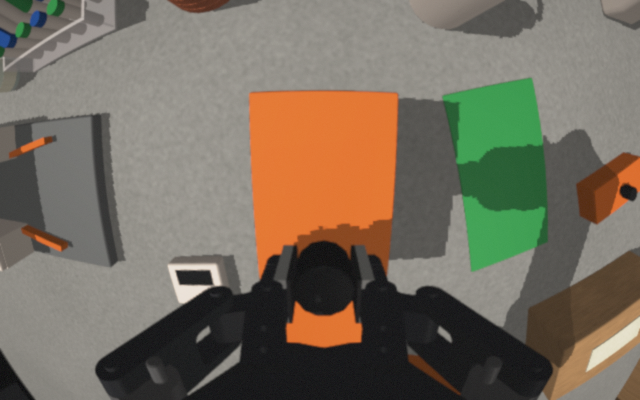

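The cover is held upright by the knob at (323,275) and the mat is clear at (495,175). I'm carrying the cover to the mat.

Emit:
step_arm(
  moves=[
    {"rx": 0,"ry": 0,"rz": 0,"dx": 1,"dy": 15,"dz": 0,"gripper": -1},
    {"rx": 0,"ry": 0,"rz": 0,"dx": 2,"dy": 30,"dz": 0,"gripper": -1},
    {"rx": 0,"ry": 0,"rz": 0,"dx": 3,"dy": 40,"dz": 0,"gripper": -1},
    {"rx": 0,"ry": 0,"rz": 0,"dx": 3,"dy": 45,"dz": 0,"gripper": -1},
    {"rx": 0,"ry": 0,"rz": 0,"dx": 3,"dy": 40,"dz": 0,"gripper": -1},
    {"rx": 0,"ry": 0,"rz": 0,"dx": 1.5,"dy": 25,"dz": 0,"gripper": -1},
    {"rx": 0,"ry": 0,"rz": 0,"dx": 0.3,"dy": 10.8,"dz": 0,"gripper": -1},
    {"rx": 0,"ry": 0,"rz": -5.8,"dx": 0,"dy": 0,"dz": 15,"gripper": -1},
    {"rx": 0,"ry": 0,"rz": -7,"dx": 0,"dy": 0,"dz": 30,"gripper": -1},
    {"rx": 0,"ry": 0,"rz": -4,"dx": 0,"dy": 0,"dz": 27,"gripper": -1},
    {"rx": 0,"ry": 0,"rz": 0,"dx": 0,"dy": 0,"dz": 12,"gripper": -1},
    {"rx": 0,"ry": 0,"rz": 0,"dx": 0,"dy": 0,"dz": 5,"gripper": -1},
    {"rx": 0,"ry": 0,"rz": 0,"dx": 0,"dy": 0,"dz": 0,"gripper": -1},
  ],
)

```text
clock: 8.8
tcp_pos: [0.4879, -0.4046, 0.0946]
orientation: [3.13, 0.27, 0.0]
contact_force: [0.1, -0.0, -1.5]
grip_width: 0.0271
gripper_force: 39.7
```

```bash
python3 - <<'E'
from h import *
go(488.4,-404.2,87.1,-80.1)
E
```

```text
t 8.8 tcp [ 487.9 -404.6   94.6] psi -80.15 tilt [ 0.0002 -0.0004] F [ 0.1 -0.  -1.5] w 27.1 f 39.7
d(tool now) [ 0.5 -0.3  7.5] turn [ 0.02 -0.01 -0.05] d(after turn) [ 0.5 -0.3  7.5]
```

Emit:
step_arm(
  moves=[
    {"rx": 0,"ry": 0,"rz": 0,"dx": 0.5,"dy": -0.3,"dz": 3,"gripper": -1},
    {"rx": 0,"ry": 0,"rz": 0,"dx": 0,"dy": 0,"dz": 2.5,"gripper": -1},
    {"rx": 0,"ry": 0,"rz": 0,"dx": 0,"dy": 0,"dz": 1,"gripper": -1},
    {"rx": 0,"ry": 0,"rz": 0,"dx": 0,"dy": 0,"dz": 1,"gripper": -1},
    {"rx": 0,"ry": 0,"rz": 0,"dx": 0,"dy": 0,"dz": 0,"gripper": -1},
  ],
)

```text
clock: 9.43
tcp_pos: [0.4882, -0.4041, 0.0873]
orientation: [-3.13, -0.271, -0.001]
contact_force: [-1.6, 3.0, 4.7]
grip_width: 0.0264
gripper_force: 40.1
```

Emit:
step_arm(
  moves=[
    {"rx": 0,"ry": 0,"rz": 0,"dx": 0,"dy": 0,"dz": 0,"gripper": -0.2},
    {"rx": 0,"ry": 0,"rz": 0,"dx": 0,"dy": 0,"dz": 0,"gripper": 0.4},
    {"rx": 0,"ry": 0,"rz": 0,"dx": 0,"dy": 0,"dz": 0,"gripper": 1},
    {"rx": 0,"ry": 0,"rz": 0,"dx": 0,"dy": 0,"dz": 0,"gripper": 1},
    {"rx": 0,"ry": 0,"rz": 0,"dx": 0,"dy": 0,"dz": -15,"gripper": 1},
    {"rx": 0,"ry": 0,"rz": 0,"dx": 0,"dy": 0,"dz": -45,"gripper": 1},
    {"rx": 0,"ry": 0,"rz": 8.5,"dx": 0,"dy": 0,"dz": -50,"gripper": 1},
    {"rx": 0,"ry": 0,"rz": 8.4,"dx": 0,"dy": 0,"dz": -30,"gripper": 1},
    {"rx": 0,"ry": 0,"rz": 0,"dx": -2.5,"dy": -40,"dz": 0,"gripper": 1},
    {"rx": 0,"ry": 0,"rz": 0,"dx": -3,"dy": -50,"dz": 0,"gripper": 1},
    {"rx": 0,"ry": 0,"rz": 0,"dx": -3.4,"dy": -55,"dz": 0,"gripper": 1},
    {"rx": 0,"ry": 0,"rz": 0,"dx": -3.2,"dy": -45,"dz": 0,"gripper": 1},
    {"rx": 0,"ry": 0,"rz": 0,"dx": -1,"dy": -15.6,"dz": 0,"gripper": 1},
    {"rx": 0,"ry": 0,"rz": 0,"dx": 0,"dy": 0,"dz": 0,"gripper": 1},
  ],
)

```text
clock: 11.18
tcp_pos: [0.5007, -0.1971, 0.2275]
orientation: [-3.135, 0.188, -0.001]
contact_force: [-0.0, -0.7, -0.1]
grip_width: 0.0852
gripper_force: 0.0
```

```bash
python3 - <<'E'
from h import *
go(499.2,-198.2,49,-97)
K=P("wrist")
im=r.grab_frame("wrist"); cv2.imwrite("pics/w3.png",im)
O=([3,170,80],[16,255,255]);G=([45,100,40],[75,255,255])
for nm,lo,hi,roi,z in [("cover",*O,(385,30,600,330),.057),("blue",[95,90,30],[130,255,255],(200,60,420,330),.008),("yellow",[22,120,80],[35,255,255],(200,60,440,330),.054)]:
    try:
        c=blob(im,lo,hi,roi); print(nm,c.min(0),c.max(0),rect("wrist",c,z,K))
    except ValueError: print(nm,"none")
E
```

```text
t 11.18 tcp [ 500.7 -197.1  227.5] psi -96.86 tilt [0.001  0.0008] F [-0.  -0.7 -0.1] w 85.2 f 0.0
d(tool now) [ -1.5   1.4 178.5] turn [-0.05 -0.05  0.14] d(after turn) [ -1.4   1.3 178.5]
cover [452  99] [538 257] (array([ 489.2, -392. ]), array([176.8,  93.8]), 10.0)
blue [284 101] [365 293] (array([ 470.5, -193.5]), array([ 89. , 238.5]), 83.0)
yellow [319 167] [330 206] (array([ 504.1, -197.8]), array([11. , 39.4]), 83.2)
```

View pics/w3.png

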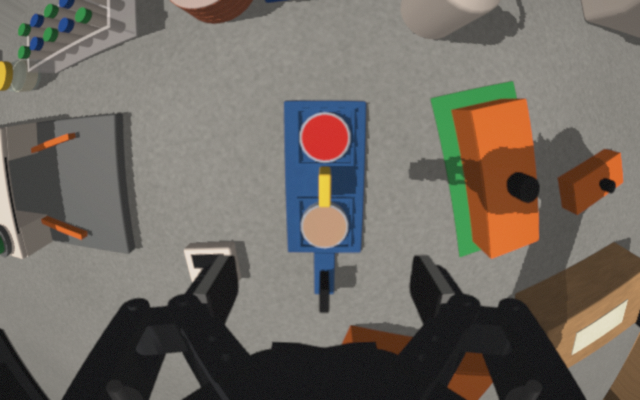

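The cover stands knob-up on the mat at (497,180). The open tray shows the yellow fin at (324,187) with both dishes flat. I'm descending onto the fin.

Emit:
step_arm(
  grip_force=70,
  moves=[
    {"rx": 0,"ry": 0,"rz": 0.1,"dx": 0,"dy": 0,"dz": 30,"gripper": 1},
    {"rx": 0,"ry": 0,"rz": 0,"dx": 0,"dy": 0,"dz": 50,"gripper": 1},
    {"rx": 0,"ry": 0,"rz": 0,"dx": 0,"dy": 0,"dz": 50,"gripper": 1},
    {"rx": 0,"ry": 0,"rz": 0,"dx": 0,"dy": 0,"dz": 30,"gripper": 1},
    {"rx": 0,"ry": 0,"rz": 0,"dx": 0,"dy": 0,"dz": 18.5,"gripper": 1},
    {"rx": 0,"ry": 0,"rz": 0,"dx": 0,"dy": 0,"dz": 0,"gripper": 0},
    {"rx": 0,"ry": 0,"rz": 0,"dx": 0,"dy": 0,"dz": 0,"gripper": -0.4},
    {"rx": 0,"ry": 0,"rz": 0,"dx": 0,"dy": 0,"dz": 0,"gripper": -0.7},
    {"rx": 0,"ry": 0,"rz": 0,"dx": 0,"dy": 0,"dz": 0,"gripper": -1},
    {"rx": 0,"ry": 0,"rz": 0,"dx": 0,"dy": 0,"dz": 0,"gripper": -1},
    {"rx": 0,"ry": 0,"rz": 0,"dx": 0,"dy": 0,"dz": 0,"gripper": -1},
  ],
)

```text
clock: 12.6
tcp_pos: [0.501, -0.1981, 0.0492]
orientation: [-3.135, 0.194, -0.002]
contact_force: [-1.5, 2.1, 7.5]
grip_width: 0.0108
gripper_force: 68.7
```

```bash
python3 - <<'E'
from h import *
go(500.7,-197.1,49,-97)
E
```

```text
t 12.6 tcp [ 501.  -198.1   49.2] psi -97.09 tilt [0.0015 0.0006] F [-1.5  2.1  7.5] w 10.8 f 68.7
d(tool now) [-0.4 -1.   0.2] turn [-0.04 -0.08 -0.09] d(after turn) [-0.4 -1.   0.2]
```

Emit:
step_arm(
  moves=[
    {"rx": 0,"ry": 0,"rz": 0,"dx": 0,"dy": 0,"dz": -4,"gripper": -1},
    {"rx": 0,"ry": 0,"rz": 0,"dx": 0,"dy": 0,"dz": -10,"gripper": -1},
    {"rx": 0,"ry": 0,"rz": 0,"dx": 0,"dy": 0,"dz": -18,"gripper": -1},
    {"rx": 0,"ry": 0,"rz": 0,"dx": 0,"dy": 0,"dz": -20,"gripper": -1},
    {"rx": 0,"ry": 0,"rz": 0,"dx": 0,"dy": 0,"dz": -14,"gripper": -1},
    {"rx": 0,"ry": 0,"rz": 0,"dx": 0,"dy": 0,"dz": -5,"gripper": -1},
    {"rx": 0,"ry": 0,"rz": 0,"dx": 0,"dy": 0,"dz": 0,"gripper": -1},
  ],
)

```text
clock: 13.48
tcp_pos: [0.5004, -0.1982, 0.1195]
orientation: [-3.135, 0.194, -0.001]
contact_force: [-0.1, 1.1, -3.9]
grip_width: 0.0106
gripper_force: 68.3
```

```bash
python3 - <<'E'
from h import *
o=r.get_obs(); print(o["moment"].round(2))
go(532,58,120,-97)
K=P("wrist")
im=r.grab_frame("wrist"); cv2.imwrite("pics/w4.png",im)
s=r.grab_frame("side"); cv2.imwrite("pics/s4.png",s)
cv2.imwrite("pics/ws4.png",np.hstack([cv2.resize(im[60:400,130:520],(390,340)),cv2.resize(s[150:300,230:410],(408,340),interpolation=cv2.INTER_CUBIC)]))
E
```

```text
[-0.05 -0.11 -0.08]
t 13.47 tcp [ 500.4 -198.2  119.5] psi -97.09 tilt [0.0005 0.0001] F [-0.1  1.1 -3.9] w 10.6 f 68.3
d(tool now) [  -0.3 -258.1   -0.4] turn [-0.01 -0.03 -0.09] d(after turn) [ 1.000e-01 -2.581e+02 -5.000e-01]
```

View pics/ws4.png

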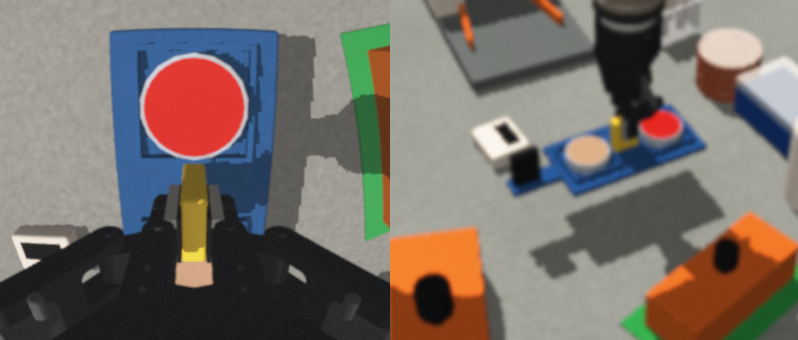

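The tray is held level by the fin at left-panel (194,215), with both dishes flat. I'm carrying it sideways and then turning it well in front of the reader.

Emit:
step_arm(
  moves=[
    {"rx": 0,"ry": 0,"rz": 0,"dx": 0,"dy": -10,"dz": 0,"gripper": -1},
    {"rx": 0,"ry": 0,"rz": 0,"dx": 0,"dy": -20,"dz": 0,"gripper": -1},
    {"rx": 0,"ry": 0,"rz": 0,"dx": 0,"dy": -30,"dz": 0,"gripper": -1},
    {"rx": 0,"ry": 0,"rz": 0,"dx": 0,"dy": -36,"dz": 0,"gripper": -1},
    {"rx": 0,"ry": 0,"rz": 0,"dx": 0,"dy": -38,"dz": 0,"gripper": -1},
    {"rx": 0,"ry": 0,"rz": 0,"dx": 0,"dy": -38,"dz": 0,"gripper": -1},
    {"rx": 0,"ry": 0,"rz": 0,"dx": 0,"dy": -36,"dz": 0,"gripper": -1},
    {"rx": 0,"ry": 0,"rz": 0,"dx": 0,"dy": -28,"dz": 0,"gripper": -1},
    {"rx": 0,"ry": 0,"rz": 0,"dx": 0,"dy": -15,"dz": 0,"gripper": -1},
    {"rx": 0,"ry": 0,"rz": 0,"dx": 0,"dy": -7,"dz": 0,"gripper": -1},
  ],
)

```text
clock: 14.82
tcp_pos: [0.532, 0.0583, 0.119]
orientation: [3.135, -0.193, -0.001]
contact_force: [0.4, 0.3, -4.1]
grip_width: 0.0109
gripper_force: 68.5
```

Emit:
step_arm(
  moves=[
    {"rx": 0,"ry": 0,"rz": -2.5,"dx": 0,"dy": 0,"dz": 0,"gripper": -1},
    {"rx": 0,"ry": 0,"rz": -5,"dx": 0,"dy": 0,"dz": 0,"gripper": -1},
    {"rx": 0,"ry": 0,"rz": -7,"dx": 0,"dy": 0,"dz": 0,"gripper": -1},
    {"rx": 0,"ry": 0,"rz": -8,"dx": 0,"dy": 0,"dz": 0,"gripper": -1},
    {"rx": 0,"ry": 0,"rz": -8,"dx": 0,"dy": 0,"dz": 0,"gripper": -1},
    {"rx": 0,"ry": 0,"rz": -8,"dx": 0,"dy": 0,"dz": 0,"gripper": -1},
    {"rx": 0,"ry": 0,"rz": -8,"dx": 0,"dy": 0,"dz": 0,"gripper": -1},
    {"rx": 0,"ry": 0,"rz": -8,"dx": 0,"dy": 0,"dz": 0,"gripper": -1},
    {"rx": 0,"ry": 0,"rz": -8,"dx": 0,"dy": 0,"dz": 0,"gripper": -1},
    {"rx": 0,"ry": 0,"rz": -8,"dx": 0,"dy": 0,"dz": 0,"gripper": -1},
    {"rx": 0,"ry": 0,"rz": -7,"dx": 0,"dy": 0,"dz": 0,"gripper": -1},
    {"rx": 0,"ry": 0,"rz": -5.5,"dx": 0,"dy": 0,"dz": 0,"gripper": -1},
    {"rx": 0,"ry": 0,"rz": -3.5,"dx": 0,"dy": 0,"dz": 0,"gripper": -1},
    {"rx": 0,"ry": 0,"rz": -0.4,"dx": 0,"dy": 0,"dz": 0,"gripper": -1},
    {"rx": 0,"ry": 0,"rz": 0,"dx": 0,"dy": 0,"dz": 0,"gripper": -1},
  ],
)

```text
clock: 16.7
tcp_pos: [0.5321, 0.0567, 0.1193]
orientation: [2.412, 2.013, -0.0]
contact_force: [-0.4, -0.3, -4.7]
grip_width: 0.0109
gripper_force: 68.5
```

```bash
python3 - <<'E'
from h import *
go(542.3,143.4,120,-10.2)
K=P("wrist")
im=r.grab_frame("wrist"); cv2.imwrite("pics/w5.png",im)
t=r.grab_frame("top"); cv2.imwrite("pics/t5.png",t)
cv2.imwrite("pics/wt5.png",np.vstack([cv2.resize(im,(480,300)),cv2.resize(t[100:225,60:260],(480,300),interpolation=cv2.INTER_CUBIC)]))
print("btn w",rect("wrist",blob(im,[45,100,40],[75,255,255],(0,0,640,400)),.105,K))
print("blue t",rect("top",blob(t,[95,90,30],[130,255,255],(180,120,320,280)),r.get_obs()["tcp_pos"][2]-.049+.008))
print("housing t",rect("top",blob(t,[0,0,150],[40,90,255],(55,105,180,210)),.092))
E
```

```text
t 16.7 tcp [532.1  56.7 119.3] psi -10.32 tilt [-0.0001 -0.0003] F [-0.4 -0.3 -4.7] w 10.9 f 68.5
d(tool now) [87.2 -5.5 -0.7] turn [-0.    0.02 -0.12] d(after turn) [87.2 -5.3 -0.7]
btn w (array([724.6, 149.1]), array([14.7, 53.8]), 90.0)
blue t (array([517.2, -14.8]), array([157.9,  90.9]), 77.3)
housing t (array([581.9, 365. ]), array([212.5, 192.8]), 79.7)
```

View pics/wt5.png

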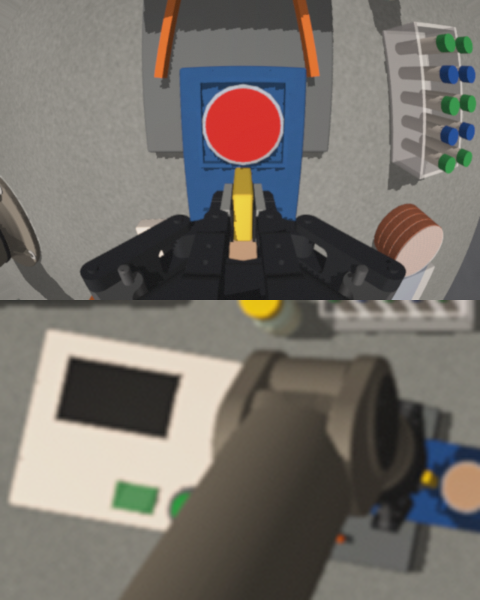

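The tray is lined up with the reader. In the wrist panel the orange guides run either side of the deck, their near ends at (160,75) and (312,75), and the red dish is flat. I'm checking the reader axis numerically from the guides.

```bash
python3 - <<'E'
from h import *
K=P("wrist"); im=cv2.imread("pics/w5.png")
u=np.array([np.cos(np.radians(79.8)),np.sin(np.radians(79.8))]); v=np.array([-u[1],u[0]]); o=np.array([558.2,232.])
def rd(p): d=p[:,:2]*1000-o; return np.c_[d@u,d@v]
for nm,roi in (("L",(150,0,320,140)),("R",(320,0,470,140))):
    c=blob(im,[3,150,60],[16,255,255],roi); q=rd(unproj("wrist",c,.035,K))
    i=q[:,0]; 
    for a,b in ((-95,-88),(-80,-70),(-60,-50)):
        m=(i>a)&(i<b); print(nm,(a,b),m.sum(), q[m,1].min().round(1) if m.any() else "",q[m,1].max().round(1) if m.any() else "")
    print(nm,"near end x",i.min().round(1))
# blue deck relative: at z = tcp-49+8
z=r.get_obs()["tcp_pos"][2]-.0492+.008
c=blob(im,[95,90,30],[130,255,255],(220,70,430,260)); q=rd(unproj("wrist",c,z,K))
print("deck lead end x",q[:,0].max().round(1))
for a,b in ((-120,-95),(-150,-125)):
    m=(q[:,0]>a)&(q[:,0]<b); print((a,b),q[m,1].min().round(1),q[m,1].max().round(1))
# ledge edges on row y~: grey ledge vs bench
g=cv2.cvtColor(im,cv2.COLOR_BGR2GRAY)
for row in (160,180):
    l=g[row,180:245].astype(int); rr=g[row,400:460].astype(int)
    e=[180+np.abs(np.diff(cv2.blur(g[row:row+1].astype(np.float32),(3,1))[0,180:230])).argmax(),410+np.abs(np.diff(cv2.blur(g[row:row+1].astype(np.float32),(3,1))[0,410:460])).argmax()]
    print("ledge",row,e,rd(unproj("wrist",[(e[0]+.5,row),(e[1]+.5,row)],.02,K)).round(1).tolist())
E
```

```text
L (-95, -88) 27 61.3 73.2
L (-80, -70) 29 58.2 71.5
L (-60, -50) 29 54.8 67.8
L near end x -93.2
R (-95, -88) 28 -75.8 -64.3
R (-80, -70) 30 -73.4 -61.3
R (-60, -50) 28 -70.5 -57.3
R near end x -93.3
deck lead end x -89.0
(-120, -95) -51.5 37.3
(-150, -125) -51.5 37.3
ledge 160 [np.int64(191), np.int64(440)] [[-134.3, 93.7], [-134.9, -95.4]]
ledge 180 [np.int64(194), np.int64(439)] [[-150.1, 92.7], [-150.4, -95.9]]
```

Emit:
step_arm(
  moves=[
    {"rx": 0,"ry": 0,"rz": -0.1,"dx": 6,"dy": -1.7,"dz": 0,"gripper": -1},
    {"rx": 0,"ry": 0,"rz": 0,"dx": 14,"dy": -2,"dz": 0,"gripper": -1},
    {"rx": 0,"ry": 0,"rz": 0,"dx": 20,"dy": -2,"dz": 0,"gripper": -1},
    {"rx": 0,"ry": 0,"rz": 0,"dx": 20,"dy": 0,"dz": 0,"gripper": -1},
    {"rx": 0,"ry": 0,"rz": 0,"dx": 14,"dy": 0,"dz": 0,"gripper": -1},
    {"rx": 0,"ry": 0,"rz": 0,"dx": 7,"dy": 0,"dz": 3,"gripper": -1},
    {"rx": 0,"ry": 0,"rz": 0,"dx": 2,"dy": 0,"dz": 8,"gripper": -1},
    {"rx": 0,"ry": 0,"rz": 0,"dx": 0,"dy": 0,"dz": 14,"gripper": -1},
    {"rx": 0,"ry": 0,"rz": 0,"dx": 0,"dy": 0,"dz": 13,"gripper": -1},
    {"rx": 0,"ry": 0,"rz": 0,"dx": 0,"dy": 0,"dz": 7,"gripper": -1},
    {"rx": 0,"ry": 0,"rz": 0,"dx": 0,"dy": 0,"dz": 2,"gripper": -1},
    {"rx": 0,"ry": 0,"rz": 0,"dx": 0,"dy": 0,"dz": 0,"gripper": -1},
  ],
)

```text
clock: 18.3
tcp_pos: [0.5414, 0.1402, 0.0723]
orientation: [2.409, 2.017, 0.0]
contact_force: [0.2, -0.8, -5.4]
grip_width: 0.0108
gripper_force: 68.5
```

```bash
cat >> h.py <<'E'
u=np.array([np.cos(np.radians(79.8)),np.sin(np.radians(79.8))]); v=np.array([-u[1],u[0]]); o0=np.array([559.5,231.8])
def rd(p): d=np.atleast_2d(p)[:,:2]*1000-o0; return np.c_[d@u,d@v]
E
python3 - <<'E'
from h import *
go(542.8,139.3,69.2,-10.2); print(rd(r.get_obs()["tcp_pos"]).round(1))
K=P("wrist"); z=r.get_obs()["tcp_pos"][2]-.0492+.008
im=r.grab_frame("wrist"); cv2.imwrite("pics/w6.png",im)
c=blob(im,[95,90,30],[130,255,255],(220,50,430,260)); q=rd(unproj("wrist",c,z,K)); print("lead",q[:,0].max().round(1))
for a,b in ((-40,-15),(-65,-45)):
    m=(q[:,0]>a)&(q[:,0]<b); print((a,b),q[m,1].min().round(1),q[m,1].max().round(1))
for nm,roi in (("L",(150,0,320,230)),("R",(320,0,470,230))):
    c=blob(im,[3,150,60],[16,255,255],roi); q=rd(unproj("wrist",c,.035,K)); i=q[:,0]
    for a,b in ((-90,-80),(-60,-50),(-30,-20)):
        m=(i>a)&(i<b)
        if m.any(): print(nm,(a,b),q[m,1].min().round(1),q[m,1].max().round(1))
E
```

```text
t 18.3 tcp [541.4 140.2  72.3] psi -10.13 tilt [0.0002 0.    ] F [ 0.2 -0.8 -5.4] w 10.8 f 68.5
d(tool now) [-0.6  1.6  3.1] turn [ 0.01 -0.    0.07] d(after turn) [-0.6  1.6  3.1]
[[-93.3   1.6]]
lead -5.6
(-40, -15) -44.4 44.5
(-65, -45) -44.4 44.4
L (-90, -80) 60.8 73.2
L (-60, -50) 55.5 69.0
L (-30, -20) 50.4 64.0
R (-90, -80) -72.8 -61.1
R (-60, -50) -69.2 -55.6
R (-30, -20) -64.1 -50.4
```

Centred between the guides to within 0.2 mm. I'm lowering it the last 3 mm onto the ledge.

Emit:
step_arm(
  moves=[
    {"rx": 0,"ry": 0,"rz": 0,"dx": 0,"dy": 0,"dz": 1.5,"gripper": -1},
    {"rx": 0,"ry": 0,"rz": 0,"dx": 0,"dy": 0,"dz": 1,"gripper": -1},
    {"rx": 0,"ry": 0,"rz": 0,"dx": 0,"dy": 0,"dz": 0.8,"gripper": -1},
    {"rx": 0,"ry": 0,"rz": 0,"dx": 0,"dy": 0,"dz": 0,"gripper": -1},
  ],
)

```text
clock: 18.85
tcp_pos: [0.5412, 0.1405, 0.0693]
orientation: [-2.408, -2.017, -0.0]
contact_force: [-1.5, 0.6, 0.8]
grip_width: 0.0109
gripper_force: 69.2
```

Emit:
step_arm(
  moves=[
    {"rx": 0,"ry": 0,"rz": 0,"dx": 0,"dy": 0,"dz": 0,"gripper": -0.6},
    {"rx": 0,"ry": 0,"rz": 0,"dx": 0,"dy": 0,"dz": 0,"gripper": -0.2},
    {"rx": 0,"ry": 0,"rz": 0,"dx": 0,"dy": 0,"dz": 0,"gripper": 0.2},
    {"rx": 0,"ry": 0,"rz": 0,"dx": 0,"dy": 0,"dz": 0,"gripper": 0.2},
    {"rx": 0,"ry": 0,"rz": 0,"dx": 0,"dy": 0,"dz": -20,"gripper": 0.2},
    {"rx": 0,"ry": 0,"rz": 0,"dx": 0,"dy": 0,"dz": -35,"gripper": 0.2},
    {"rx": 0,"ry": 0,"rz": 0,"dx": -30,"dy": 0,"dz": -25,"gripper": 0.2},
    {"rx": 0,"ry": 0,"rz": 0,"dx": -50,"dy": 0,"dz": -10,"gripper": 0.2},
    {"rx": 0,"ry": 0,"rz": 0,"dx": -50,"dy": 0,"dz": 0,"gripper": 0.2},
    {"rx": 0,"ry": 0,"rz": 0,"dx": 0,"dy": 0,"dz": 0,"gripper": 0.2},
  ],
)

```text
clock: 20.1
tcp_pos: [0.5175, 0.0078, 0.1595]
orientation: [2.415, 2.008, -0.001]
contact_force: [0.1, 0.5, 0.3]
grip_width: 0.0513
gripper_force: 0.0
```

```bash
python3 - <<'E'
from h import *
go(*(o0-224*u+1.6*v),69.2,-10.2); print(rd(r.get_obs()["tcp_pos"]).round(1))
K=P("wrist"); im=r.grab_frame("wrist"); cv2.imwrite("pics/w7.png",im)
for nm,lo,hi,z in (("blue",[95,90,30],[130,255,255],.028),("yellow",[22,120,80],[35,255,255],.074),("red",[0,150,100],[2,255,255],.042)):
    try:
        c=blob(im,lo,hi,(150,20,500,330)); q=rd(unproj("wrist",c,z,K)); print(nm,c.min(0),c.max(0),q.min(0).round(1),q.max(0).round(1),cv2.minAreaRect(q.astype(np.float32)))
    except ValueError: print(nm,"none")
for nm,roi in (("L",(150,0,310,200)),("R",(330,0,480,200))):
    q=rd(unproj("wrist",blob(im,[3,150,60],[16,255,255],roi),.035,K)); m=(q[:,0]<-50); print(nm,q[m].min(0).round(1),q[m].max(0).round(1))
E
```

```text
t 20.1 tcp [517.5   7.8 159.5] psi -10.53 tilt [ 0.0001 -0.001 ] F [0.1 0.5 0.3] w 51.3 f 0.0
d(tool now) [ 4.   0.1 90.3] turn [ 0.02  0.06 -0.33] d(after turn) [ 3.9  0.1 90.3]
[[-227.9    1.7]]
blue [268  20] [377 219] [-244.4  -44.4] [-74.1  44.5] ((-159.21426391601562, 0.039417266845703125), (170.39317321777344, 88.89096069335938), 0.08509853482246399)
yellow [313  20] [331  60] [-118.2   -5.6] [-89.9   6.1] ((-103.96336364746094, 0.12401056289672852), (28.58854103088379, 11.25208854675293), 1.829720377922058)
red none
L [-95.2  58. ] [-55.6  74.2]
R [-95.  -74.2] [-56.4 -57.5]
```

Emit:
step_arm(
  grip_force=50,
  moves=[
    {"rx": 0,"ry": 0,"rz": -0.3,"dx": 4,"dy": 0,"dz": 15,"gripper": 0.2},
    {"rx": 0,"ry": 0,"rz": 0,"dx": 0,"dy": 0,"dz": 35,"gripper": 0.2},
    {"rx": 0,"ry": 0,"rz": 0,"dx": 0,"dy": 0,"dz": 28,"gripper": 0.2},
    {"rx": 0,"ry": 0,"rz": 0,"dx": 0,"dy": 0,"dz": 12,"gripper": 0.2},
    {"rx": 0,"ry": 0,"rz": 0,"dx": 0,"dy": 0,"dz": 0,"gripper": -0.4},
    {"rx": 0,"ry": 0,"rz": 0,"dx": 0,"dy": 0,"dz": 0,"gripper": -0.8},
    {"rx": 0,"ry": 0,"rz": 0,"dx": 0,"dy": 0,"dz": 0,"gripper": -1},
    {"rx": 0,"ry": 0,"rz": 0,"dx": 0,"dy": 0,"dz": 0,"gripper": -1},
    {"rx": 0,"ry": 0,"rz": 0,"dx": 0,"dy": 0,"dz": 0,"gripper": -1},
  ],
)

```text
clock: 21.28
tcp_pos: [0.5197, 0.0165, 0.0697]
orientation: [2.403, 2.023, 0.002]
contact_force: [-0.2, 1.0, 5.6]
grip_width: 0.0112
gripper_force: 51.4
```

```bash
python3 - <<'E'
from h import *
go(*(o0-38*u+1*v),69.2,-10.2); print(rd(r.get_obs()["tcp_pos"]).round(1))
E
```

```text
t 21.27 tcp [519.7  16.5  69.7] psi -9.81 tilt [0.0016 0.0006] F [-0.2  1.   5.6] w 11.2 f 51.4
d(tool now) [180.9   1.2   0.7] turn [ 0.08 -0.05  0.39] d(after turn) [180.9  -0.    0.5]
[[-218.9    1. ]]
```

Emit:
step_arm(
  moves=[
    {"rx": 0,"ry": 0,"rz": 0.2,"dx": 7,"dy": 0,"dz": 0,"gripper": -1},
    {"rx": 0,"ry": 0,"rz": 0.1,"dx": 14,"dy": 0,"dz": 0,"gripper": -1},
    {"rx": 0,"ry": 0,"rz": 0,"dx": 18,"dy": 0,"dz": 0,"gripper": -1},
    {"rx": 0,"ry": 0,"rz": 0,"dx": 20,"dy": 0,"dz": 0,"gripper": -1},
    {"rx": 0,"ry": 0,"rz": 0,"dx": 20,"dy": 0,"dz": 0,"gripper": -1},
    {"rx": 0,"ry": 0,"rz": 0,"dx": 18,"dy": 0,"dz": 0,"gripper": -1},
    {"rx": 0,"ry": 0,"rz": 0,"dx": 13,"dy": 0,"dz": 0,"gripper": -1},
    {"rx": 0,"ry": 0,"rz": 0,"dx": 7,"dy": 0,"dz": 0,"gripper": -1},
    {"rx": 0,"ry": 0,"rz": 0,"dx": 3,"dy": 0,"dz": 0,"gripper": -1},
    {"rx": 0,"ry": 0,"rz": 0,"dx": 0,"dy": 0,"dz": 0,"gripper": -1},
  ],
)

```text
clock: 22.52
tcp_pos: [0.5406, 0.1311, 0.0698]
orientation: [2.409, 2.012, -0.002]
contact_force: [-1.8, -8.2, 9.3]
grip_width: 0.0108
gripper_force: 51.9
```

```bash
python3 - <<'E'
from h import *
go(*(o0-33.6*u+1*v),69.2,-10.2); print(rd(r.get_obs()["tcp_pos"]).round(1))
E
```

```text
t 22.52 tcp [540.6 131.1  69.8] psi -10.28 tilt [ 0.0009 -0.0029] F [-1.8 -8.2  9.3] w 10.8 f 51.9
d(tool now) [68.8 -0.4  0.4] turn [ 0.08  0.15 -0.08] d(after turn) [68.8 -0.3  0.6]
[[-102.4    0.7]]
```

Emit:
step_arm(
  moves=[
    {"rx": 0,"ry": 0,"rz": 0,"dx": 5,"dy": 0,"dz": -0.5,"gripper": -1},
    {"rx": 0,"ry": 0,"rz": 0,"dx": 10,"dy": 0,"dz": 0,"gripper": -1},
    {"rx": 0,"ry": 0,"rz": 0,"dx": 14,"dy": 0,"dz": 0,"gripper": -1},
    {"rx": 0,"ry": 0,"rz": 0,"dx": 14,"dy": 0,"dz": 0,"gripper": -1},
    {"rx": 0,"ry": 0,"rz": 0,"dx": 8,"dy": 0,"dz": 0,"gripper": -1},
    {"rx": 0,"ry": 0,"rz": 0,"dx": 4,"dy": 0,"dz": 0,"gripper": -1},
    {"rx": 0,"ry": 0,"rz": 0,"dx": 2,"dy": 0,"dz": 0,"gripper": -1},
    {"rx": 0,"ry": 0,"rz": 0,"dx": 0,"dy": 0,"dz": 0,"gripper": -1},
  ],
)

```text
clock: 23.52
tcp_pos: [0.5503, 0.1879, 0.0699]
orientation: [2.409, 2.013, -0.002]
contact_force: [-0.9, -6.1, 6.4]
grip_width: 0.0111
gripper_force: 51.4
```

```bash
python3 - <<'E'
from h import *
go(*(o0-33.6*u+1*v),69.2,-10.2); print(rd(r.get_obs()["tcp_pos"]).round(1))
E
```

```text
t 23.52 tcp [550.3 187.9  69.9] psi -10.24 tilt [ 0.     -0.0025] F [-0.9 -6.1  6.4] w 11.1 f 51.4
d(tool now) [11.2  0.3  0.7] turn [ 0.03  0.14 -0.04] d(after turn) [11.2  0.3  0.7]
[[-44.8   1.3]]
```

Emit:
step_arm(
  moves=[
    {"rx": 0,"ry": 0,"rz": 0,"dx": 3,"dy": 0,"dz": -0.3,"gripper": -1},
    {"rx": 0,"ry": 0,"rz": 0,"dx": 3,"dy": 0,"dz": 0,"gripper": -1},
    {"rx": 0,"ry": 0,"rz": 0,"dx": 2,"dy": 0,"dz": 0,"gripper": -1},
    {"rx": 0,"ry": 0,"rz": 0,"dx": 0,"dy": 0,"dz": 0,"gripper": -1},
  ],
)

```text
clock: 24.02
tcp_pos: [0.5515, 0.1972, 0.0699]
orientation: [2.409, 2.015, -0.002]
contact_force: [-0.9, -4.4, 3.5]
grip_width: 0.011
gripper_force: 51.1
```

Emit:
step_arm(
  moves=[
    {"rx": 0,"ry": 0,"rz": 0,"dx": 2,"dy": 0,"dz": 0,"gripper": -1},
    {"rx": 0,"ry": 0,"rz": 0,"dx": 0,"dy": 0,"dz": 0,"gripper": -1},
  ],
)

```text
clock: 24.28
tcp_pos: [0.5519, 0.1993, 0.0699]
orientation: [2.409, 2.015, -0.001]
contact_force: [-1.0, -4.2, 4.0]
grip_width: 0.0109
gripper_force: 51.1
```

Emit:
step_arm(
  moves=[
    {"rx": 0,"ry": 0,"rz": 0,"dx": 1.5,"dy": 0,"dz": 0,"gripper": -1},
    {"rx": 0,"ry": 0,"rz": 0,"dx": 0,"dy": 0,"dz": 0,"gripper": -1},
  ],
)

```text
clock: 24.52
tcp_pos: [0.5521, 0.2007, 0.0698]
orientation: [2.409, 2.015, -0.001]
contact_force: [-1.1, -5.7, 4.3]
grip_width: 0.0107
gripper_force: 51.1
```

Emit:
step_arm(
  moves=[
    {"rx": 0,"ry": 0,"rz": 0,"dx": 1,"dy": 0,"dz": 0,"gripper": -1},
    {"rx": 0,"ry": 0,"rz": 0,"dx": 0,"dy": 0,"dz": 0,"gripper": -1},
  ],
)

```text
clock: 24.78
tcp_pos: [0.5522, 0.2015, 0.0699]
orientation: [2.409, 2.015, -0.002]
contact_force: [-1.5, -5.9, 4.4]
grip_width: 0.0112
gripper_force: 51.1
```

Emit:
step_arm(
  moves=[
    {"rx": 0,"ry": 0,"rz": 0,"dx": 1,"dy": 0,"dz": 0,"gripper": -1},
    {"rx": 0,"ry": 0,"rz": 0,"dx": 0,"dy": 0,"dz": 0,"gripper": -1},
  ],
)

```text
clock: 25.02
tcp_pos: [0.5523, 0.2015, 0.0699]
orientation: [2.409, 2.014, -0.004]
contact_force: [-1.8, -8.9, 6.1]
grip_width: 0.011
gripper_force: 51.3
```

Emit:
step_arm(
  moves=[
    {"rx": 0,"ry": 0,"rz": 0,"dx": 2,"dy": 0,"dz": 0,"gripper": -1},
    {"rx": 0,"ry": 0,"rz": 0,"dx": 0,"dy": 0,"dz": 0,"gripper": -1},
  ],
)

```text
clock: 25.28
tcp_pos: [0.5523, 0.2015, 0.0699]
orientation: [2.41, 2.012, -0.007]
contact_force: [-3.7, -12.4, 8.8]
grip_width: 0.011
gripper_force: 51.7
```

```bash
python3 - <<'E'
from h import *
go(*(o0-33.6*u+1*v),69.2,-10.2); print(rd(r.get_obs()["tcp_pos"]).round(1))
K=P("wrist"); im=r.grab_frame("wrist"); cv2.imwrite("pics/w8.png",im)
for z in (.100,.105,.110):
    c=blob(im,[45,100,40],[80,255,255],(0,0,300,400)); q=unproj("wrist",c,z,K); print(z,c.min(0),c.max(0),rect("wrist",c,z,K),rd(q).min(0).round(1),rd(q).max(0).round(1))
E
```

```text
t 25.27 tcp [552.3 201.5  69.9] psi -10.27 tilt [-0.0019 -0.0045] F [ -3.7 -12.4   8.8] w 11.0 f 51.7
d(tool now) [-2.5  0.7  0.7] turn [-0.06  0.27 -0.07] d(after turn) [-2.5  0.7  0.7]
[[-31.1   1.7]]
0.1 [64 71] [153 177] (array([491.8, 289.5]), array([38. , 44.3]), 66.4) [26.2 54.8] [64.5 98.9]
0.105 [64 71] [153 177] (array([495.9, 288.8]), array([35.9, 41.9]), 66.4) [27.2 51.8] [63.4 93.4]
0.11 [64 71] [153 177] (array([500.1, 288. ]), array([33.8, 39.4]), 66.4) [28.2 48.8] [62.3 88. ]
```

The tray is home: it stopped moving while the force rose to 12 N. I'm easing off, letting go, rising, shutting the fingers and moving over the button.

Emit:
step_arm(
  moves=[
    {"rx": 0,"ry": 0,"rz": 0,"dx": -2,"dy": 0,"dz": -0.3,"gripper": -1},
    {"rx": 0,"ry": 0,"rz": 0,"dx": 0,"dy": 0,"dz": 0,"gripper": -0.6},
    {"rx": 0,"ry": 0,"rz": 0,"dx": 0,"dy": 0,"dz": 0,"gripper": -0.2},
    {"rx": 0,"ry": 0,"rz": 0,"dx": 0,"dy": 0,"dz": 0,"gripper": 0.2},
    {"rx": 0,"ry": 0,"rz": 0,"dx": 0,"dy": 0,"dz": 0,"gripper": 0.2},
    {"rx": 0,"ry": 0,"rz": 0,"dx": 0,"dy": 0,"dz": -20,"gripper": 0.2},
    {"rx": 0,"ry": 0,"rz": 0,"dx": 0,"dy": 0,"dz": -40,"gripper": 0.2},
    {"rx": 0,"ry": 0,"rz": 0,"dx": 0,"dy": 0,"dz": -40,"gripper": -0.4},
    {"rx": 0,"ry": 0,"rz": 0,"dx": 0,"dy": 0,"dz": -10,"gripper": -1},
    {"rx": 0,"ry": 0,"rz": 0,"dx": 35,"dy": -30,"dz": 0,"gripper": -1},
    {"rx": 0,"ry": 0,"rz": 0,"dx": 35,"dy": -30,"dz": 0,"gripper": -1},
    {"rx": 0,"ry": 0,"rz": 0,"dx": 5,"dy": -5,"dz": 0,"gripper": -1},
    {"rx": 0,"ry": 0,"rz": 0,"dx": 0,"dy": 0,"dz": 0,"gripper": -1},
  ],
)

```text
clock: 26.95
tcp_pos: [0.5013, 0.2892, 0.1801]
orientation: [2.407, 2.018, -0.001]
contact_force: [-0.6, -0.2, 0.2]
grip_width: 0.0003
gripper_force: 0.0
```

```bash
python3 - <<'E'
from h import *
go(500,288,134,-10.2)
E
```

```text
t 26.95 tcp [501.3 289.2 180.1] psi -10.04 tilt [-0.0002 -0.0003] F [-0.6 -0.2  0.2] w 0.3 f 0.0
d(tool now) [-1.4 -1.  46.1] turn [-0.01  0.02  0.16] d(after turn) [-1.4 -1.  46.1]
```

```bash
python3 - <<'E'
from h import *
for n,roi in (("top",(150,120,260,230)),("side",(225,120,330,200))):
    im=r.grab_frame(n); cv2.imwrite(f"pics/{n}9.png",im)
    try:
        c=blob(im,[98,100,30],[128,255,255],roi); q=rd(unproj(n,c,.028)); print(n,len(c),q.min(0).round(1),q.max(0).round(1))
    except ValueError: print(n,"none")
E
```

```text
top 126 [-59.1 -40.6] [18.7 43.6]
side 66 [-68.5 -11.9] [66.3 44.9]
```

Emit:
step_arm(
  moves=[
    {"rx": 0,"ry": 0,"rz": 0,"dx": -1,"dy": -1,"dz": 15,"gripper": -1},
    {"rx": 0,"ry": 0,"rz": 0,"dx": 0,"dy": 0,"dz": 17,"gripper": -1},
    {"rx": 0,"ry": 0,"rz": 0,"dx": 0,"dy": 0,"dz": 8,"gripper": -1},
    {"rx": 0,"ry": 0,"rz": 0,"dx": 0,"dy": 0,"dz": 3,"gripper": -1},
    {"rx": 0,"ry": 0,"rz": 0,"dx": 0,"dy": 0,"dz": 0,"gripper": -1},
  ],
)

```text
clock: 27.68
tcp_pos: [0.5006, 0.2882, 0.137]
orientation: [2.409, 2.017, -0.0]
contact_force: [0.1, 0.6, -0.3]
grip_width: 0.0002
gripper_force: 0.0
```

The neck's rear end is at reader x = -59.1, where -59 is fully home. I'm pressing the button.

Emit:
step_arm(
  moves=[
    {"rx": 0,"ry": 0,"rz": 0,"dx": 0,"dy": 0,"dz": 2,"gripper": -1},
    {"rx": 0,"ry": 0,"rz": 0,"dx": 0,"dy": 0,"dz": 2,"gripper": -1},
    {"rx": 0,"ry": 0,"rz": 0,"dx": 0,"dy": 0,"dz": 1,"gripper": -1},
    {"rx": 0,"ry": 0,"rz": 0,"dx": 0,"dy": 0,"dz": 0,"gripper": -1},
  ],
)

```text
clock: 28.18
tcp_pos: [0.5009, 0.2885, 0.1325]
orientation: [2.409, 2.017, 0.002]
contact_force: [0.6, -0.1, 2.6]
grip_width: -0.0002
gripper_force: 1.7
```

Emit:
step_arm(
  moves=[
    {"rx": 0,"ry": 0,"rz": 0,"dx": 0,"dy": 0,"dz": 2,"gripper": -1},
    {"rx": 0,"ry": 0,"rz": 0,"dx": 0,"dy": 0,"dz": 1,"gripper": -1},
    {"rx": 0,"ry": 0,"rz": 0,"dx": 0,"dy": 0,"dz": 0,"gripper": -1},
  ],
)

```text
clock: 28.55
tcp_pos: [0.501, 0.2885, 0.13]
orientation: [-2.409, -2.017, -0.002]
contact_force: [-1.0, -0.6, 11.0]
grip_width: 0.0002
gripper_force: 5.6
```

Emit:
step_arm(
  moves=[
    {"rx": 0,"ry": 0,"rz": 0,"dx": 0,"dy": 0,"dz": 1.5,"gripper": -1},
    {"rx": 0,"ry": 0,"rz": 0,"dx": 0,"dy": 0,"dz": 0,"gripper": -1},
  ],
)

```text
clock: 28.8
tcp_pos: [0.5011, 0.2886, 0.1298]
orientation: [-2.408, -2.016, -0.002]
contact_force: [-5.4, -2.3, 22.6]
grip_width: -0.0
gripper_force: 11.6
```

Emit:
step_arm(
  moves=[
    {"rx": 0,"ry": 0,"rz": 0,"dx": 0,"dy": 0,"dz": 1,"gripper": -1},
    {"rx": 0,"ry": 0,"rz": 0,"dx": 0,"dy": 0,"dz": 0,"gripper": -1},
  ],
)

```text
clock: 29.05
tcp_pos: [0.5011, 0.2886, 0.1296]
orientation: [-2.408, -2.015, -0.003]
contact_force: [-7.7, -3.7, 31.4]
grip_width: 0.0001
gripper_force: 15.6
```

Bottomed: the height stalls at 129.6 mm while the force rises. I'm rising clear.

Emit:
step_arm(
  moves=[
    {"rx": 0,"ry": 0,"rz": 0,"dx": 0,"dy": 0,"dz": -4,"gripper": -1},
    {"rx": 0,"ry": 0,"rz": 0,"dx": 0,"dy": 0,"dz": -6,"gripper": -1},
    {"rx": 0,"ry": 0,"rz": 0,"dx": 0,"dy": 0,"dz": -20,"gripper": -1},
    {"rx": 0,"ry": 0,"rz": 0,"dx": 0,"dy": 0,"dz": -50,"gripper": -1},
    {"rx": 0,"ry": 0,"rz": 0,"dx": 0,"dy": 0,"dz": -50,"gripper": -1},
    {"rx": 0,"ry": 0,"rz": 0,"dx": 0,"dy": -40,"dz": -20,"gripper": -1},
    {"rx": 0,"ry": 0,"rz": 0,"dx": 0,"dy": 0,"dz": 0,"gripper": -1},
    {"rx": 0,"ry": 0,"rz": 0,"dx": 0,"dy": 0,"dz": 0,"gripper": -1},
  ],
)

```text
clock: 30.05
tcp_pos: [0.4607, 0.2951, 0.2758]
orientation: [2.408, 2.018, -0.002]
contact_force: [0.0, 0.8, -0.2]
grip_width: 0.0001
gripper_force: 0.0
```

```bash
python3 - <<'E'
from h import *
go(500,288,300,-10.2)
im=r.grab_frame("top"); K=P("wrist"); w=r.grab_frame("wrist")
O=([3,170,100],[16,255,255])
print("cover",rect("top",blob(im,*O,(360,130,460,260)),.057),"mat",(488.4,-404.2,9.9))
for n,i,roi,cam in (("top",im,(150,120,260,230),None),("wrist",w,(100,200,540,400),K)):
    try:
        c=blob(i,[98,100,30],[128,255,255],roi); q=rd(unproj(n,c,.028,cam)); print(n,len(c),q.min(0).round(1),q.max(0).round(1))
    except ValueError: print(n,"none")
for z in (.105,.11):
    try:
        c=blob(w,[45,100,40],[75,255,255],(0,0,640,400)); print("btn",z,c.min(0),c.max(0),rect("wrist",c,z,K))
    except ValueError: print("no btn")
E
```

```text
t 30.05 tcp [460.7 295.1 275.8] psi -10.08 tilt [-0.0011 -0.001 ] F [ 0.   0.8 -0.2] w 0.1 f 0.0
d(tool now) [ -0.1  40.  -24.2] turn [-0.05  0.07  0.12] d(after turn) [  0.   40.  -24.2]
cover (array([ 486.3, -399.3]), array([173.1,  82.8]), 9.7) mat (488.4, -404.2, 9.9)
top 124 [-59.1 -40.6] [18.3 43.2]
wrist 53 [-57.3   3.4] [-26.8  13.3]
btn 0.105 [347 173] [380 207] (array([501.3, 286.7]), array([34.5, 32.8]), 81.1)
btn 0.11 [347 173] [380 207] (array([500.8, 288.1]), array([33.9, 32.2]), 81.1)
```

```bash
python3 -c "
from bench import r
print(r.hand_in())"
```

```text
the job is handed in; nothing more can be done
None
```

The job is done and handed in at about 30 s: the cover is centred knob-up on the mat, the tray is fully home (neck at reader x = -59.1, where -59 is home), and the start button was bottomed and released. Dishes were last seen flat just before the tray went onto the ledge, not checked inside the slot; no verdict came back.

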